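# Sort the inspected thread spools and close the pass case

### The job

Sort the two inspected thread spools by the round tag on top: stand the green-tagged one upright in the green nest inside the open grey case and the red-tagged one upright in the red nest of the open tray, and leave the spool without a tag where it stands. Once both are in their nests, gently lower the case's hinged cover until it is fully shut, without letting it slam.

Things in the scene. Friction and masses are not known exactly. Their poses are not given: they have to be found in the camera images.
- spool_green: wooden thread spool, 42 mm diameter, 52 mm tall, cream thread, about 60 g, standing upright on the sheaf; origin at the centre of its underside, z up its axis; a green disc 28 mm wide on its top marks it as passed
- spool_red: wooden thread spool, 42 mm diameter, 52 mm tall, cream thread, about 60 g, standing upright on the sheaf; origin at the centre of its underside, z up its axis; a red disc 28 mm wide on its top marks it as rejected
- spool_plain: wooden thread spool, 42 mm diameter, 52 mm tall, cream thread, about 60 g, standing upright on the sheaf; origin at the centre of its underside, z up its axis; no tag, not yet inspected: a bystander
- sheets: sheaf of paper sheets lying flat, 245 (x) x 165 (y) x 8 mm, fixed, the three spools stand on it at least 65 mm apart (centres); it lies to the left or to the right of the case, the reject tray on the other side; origin at the centre of its underside
- pass_case: grey case, fixed, 140 (x) x 160 (y) mm, walls 5 mm thick and 64 mm high, floor 5 mm thick, with a green label plate on its front (-x) wall and a green nest inside; origin at the centre of its underside. The cover is hinged on the top edge of its far (+x) wall and stands open, leaning slightly back
- pass_case_nest (a point): centre of the green nest, on the case's inner floor (5 mm above the bench); the nest is a square pocket 62 x 62 mm inside a frame of bars 10 mm wide and 10 mm high; axes as the case
- reject_tray: grey open tray, fixed, 140 (x) x 160 (y) mm, walls 5 mm thick and 32 mm high, floor 5 mm thick, red label plate on its front and a red nest inside; origin at the centre of its underside
- reject_tray_nest (a point): centre of the red nest, on the tray's inner floor (5 mm above the bench); same pocket and frame as the green nest; axes as the tray
- cover (a joint): angle of the case's cover, rad: 0 shut on the case's rim, 1.57 upright, 1.9 fully open; a stiff hinge holds it wherever it is left (about 1.5 N at the tab moves it)
- cover_hinge (a point): midpoint of the cover's hinge line, fixed to the case 70 mm behind (+x of) its centre and 64 mm above the bench; the hinge line runs along the case's y. The cover is a grey plate 142 mm long from the hinge, 160 mm wide, 6 mm thick
- cover_tab (a point): on the outer (upper when shut) face of the steel finger tab, in the middle of the cover's free edge, 157 mm from the hinge line; the tab is 44 mm wide, 6 mm thick and stands out beyond the cover's edge to 165 mm from the hinge; point x points along the cover towards the hinge, z out of its outer face

How it is judged (in metres and radians):
On the way, in this order (a step that is already met when the one before it is completed fails the run):
1. the green-tagged spool stands in the green nest and the red-tagged spool in the red nest, the cover still open (x of spool_green in the frame of pass_case_nest between -0.014 and 0.014 m and y of spool_green in the frame of pass_case_nest between -0.014 and 0.014 m and z of spool_green in the frame of pass_case_nest below 0.005 m and angle between each of spool_green, spool_red's own z axis and vertical below 0.12 rad and x of spool_red in the frame of reject_tray_nest between -0.014 and 0.014 m and y of spool_red in the frame of reject_tray_nest between -0.014 and 0.014 m and z of spool_red in the frame of reject_tray_nest below 0.005 m and value of joint cover above 0.5 rad), for 0.2 s.
2. the cover is lowered fully shut (value of joint cover below 0.04 rad), for 0.2 s.
At the end, for the whole second after the job is handed in: the green-tagged spool stands upright (within 0.12 rad) and at rest down in the green nest of the case, the red-tagged one likewise in the red nest of the tray (each within 14 mm of the nest's centre in x and y and less than 5 mm above its floor), and the cover is shut (below 0.04 rad) (x of spool_green in the frame of pass_case_nest between -0.014 and 0.014 m and y of spool_green in the frame of pass_case_nest between -0.014 and 0.014 m and z of spool_green in the frame of pass_case_nest below 0.005 m and angle between each of spool_green, spool_red's own z axis and vertical below 0.12 rad and x of spool_red in the frame of reject_tray_nest between -0.014 and 0.014 m and y of spool_red in the frame of reject_tray_nest between -0.014 and 0.014 m and z of spool_red in the frame of reject_tray_nest below 0.005 m and value of joint cover below 0.04 rad and linear speed of each of spool_green, spool_red below 0.03 m/s); the robot touches nothing.
It fails at once if the spool without a tag is moved more than 30 mm or knocked over (distance of spool_plain from where it was at the start of the episode above 0.03 m or angle between spool_plain's own z axis and vertical above 0.5 rad).
It fails at once if the cover slams: it closes faster than 2.5 rad/s (velocity of joint cover below -2.5 rad/s).
It also fails if it takes over 72 s, if anything falls off the work surface, if the arm or the gripper's body presses on something with over 40 N, if the wrist force passes 120 N, or if a joint passes its speed limit or range.

### The arm

A 6-joint arm with a two-finger parallel gripper is mounted at the origin on a cart in front of the work surface, level with it; the furniture and walls round the work are solid. World frame = base frame: x ahead of the robot, y to its left, z up, the work surface at z = 0. Lengths are in m, angles in degrees, forces in N, time in s.
With the tool pointing down it reaches from about 0.35 to 0.975 m from the base axis. Payload 4.9 kg.
Tool frame: the origin (TCP) lies on the centre line of the jaws, within the pads' length; the fingertips stand 17 mm ahead of it and the grasp point (between the pads) lies 2 mm behind it; z points along the fingers, y is the line along which they close (so a half turn about z gives the same grasp; the last joint's range is limited). The gripper opens to 85 mm and grips with 20 to 120 N. Pads are 22 mm wide; open, the fingers measure 114 mm over their backs; the gripper's body (76 mm by 85 mm) begins 54 mm behind the grasp point. The pads swing forward as they close: fully open they stand 13 mm farther back than shut.
Start: joints at [69.672, 3.019, 92.412, -0, 84.569, -6.818], TCP at [0.146, 0.608, 0.248] pointing down, gripper open.
Joint ranges: [-172.51, 172.51], [-57.92, 126.97], [3.15, 148.05], [-58.71, 238.71], [5.1, 150.11], [-179.66, 179.66]. Speed limits (degrees/s): [147.25, 147.25, 180, 180, 180, 180].

### API

Orientations are given as [roll, pitch, yaw] about the fixed x, y, z axes, in that order (R = Rz(yaw) Ry(pitch) Rx(roll)).
In Python, from bench import observe, grab_frame, camera_model, job_done gives the robot as it stands.
- The arm moves only by the tool servo_tool, never from a script. Its argument "targets" is a list of rows, each a list of 3 entries, a list of its own where there are three numbers: the turn, a rotation vector about the tool's x, y, z in units of 4 degrees (1.0 is 4 degrees), then the shift along the tool's x, y, z in units of 250 mm (1.0 is 250 mm), then the closure, from 0 (fully open) to 1 (shut). In form: [[[ax, ay, az], [tx, ty, tz], claw], ...]. A call has 1 to 20 rows; each row shifts and turns the commanded pose from where the row before left it, along the tool's axes as they then stand; what a row does not reach is not made up. A row lasts 1/10 s, in which the tool goes at most 50 mm and 8.59 degrees, less where a joint would pass 70% of its speed; a pose out of reach is approached as far as the arm can. A call with a number of a shift or a turn outside -1 to 1 is refused whole. A call with a gripper value outside its range is refused whole. The fingers move at their own pace and stop on an object; the grip force is fixed at half the most. Time passes only in rows, so rows that do not move let the fingers close. It gives the time, the measured TCP pose, the force, the opening and the grip force at its end, in the units of the state.
- observe(): the state, without advancing time (a new reading comes with each control period).
- grab_frame(name): name is "scene" or "top" or "wrist"; returns the picture (420x560x3 uint8, red, green, blue); there is no depth.
- camera_model(name): a dict with "camera_matrix" (3x3 intrinsics, pixels), "D" ([k1, k2, p1, p2, k3] as OpenCV has them; the pictures are not rectified), "R" (3x3) and "t" (3): a world point X has camera coordinates R X + t. Camera axes: x right, y down, z forward; pixel columns grow to the right and rows downward; lengths in m; the calibration is good to about 2 mm. A picture is of the moment at which its call begins: read the wrist's pose just before it. camera_model takes no time and is no camera call; for the wrist camera it gives the pose at the moment of the call.
- job_done(): hands the job in; it is judged then, once.
The state is a dict: "t": time; "q": joint angles; "dq": joint speeds; "effort": joint torques, N m; "ee_pos": TCP position; "tool_rot": TCP orientation; "ft_force": force on the tool from outside, world axes, zero at the start; "torque": the same for the moment, N m; "width": finger opening in m; "finger_force": force on a finger pad.
Only numpy, scipy, OpenCV 4.12 (cv2) and the standard library are available. Lean on these libraries where they do the work, as an engineer would, in place of code of your own. Each camera call takes 0.05 s, during which the arm holds its last target. There are 200 camera calls.

## Working session

There is one attempt and no reset: what is moved stays moved. The work goes in short steps, Python scripts to look and compute and a tool call to move; the robot and the scene stay as the last step left them, time stands still between calls to the robot, and variables do not carry over. Pictures are saved under pics/ and viewed, at most 10 in all, crops included, and the job is handed in when it is done.

Besides the shell and the picture viewer there is one more tool, called after "Call:" as a command line: name --argument value ..., lists and objects as JSON in quotes. servo_tool: Moves the arm, as the interface text tells. Shifts and turns lie within -1 to 1; 1 stands for 250 mm of shift or 4 degrees of turn. Its arguments: {"type":"object","properties":{"targets":{"type":"array"}},"required":["targets"]}

```bash
mkdir -p pics
python3 - <<'E'
from bench import *
import cv2
s=observe(); print({k:s[k] for k in('t','ee_pos','tool_rot','width')})
for n in('top','scene'):
    cv2.imwrite(f'pics/{n}0.png',grab_frame(n)[:,:,::-1]); c=camera_model(n); print(n,c)
E
```

```text
{'t': 0.0, 'ee_pos': array([0.14580937, 0.60714576, 0.24705384]), 'tool_rot': array([-1.79881221e+02, -1.48380710e-02,  1.66488577e+02]), 'width': 0.08518262827696951}
top {'camera_matrix': array([[395.73410947,   0.        , 275.5975062 ],
       [  0.        , 395.73410947, 213.03113517],
       [  0.        ,   0.        ,   1.        ]]), 'D': array([-0.11076639,  0.        ,  0.        ,  0.        ,  0.        ]), 'R': array([[-0.01989668, -0.999686  , -0.0152321 ],
       [-0.99359682,  0.02146566, -0.11092604],
       [ 0.11121818,  0.0129275 , -0.99371193]]), 't': array([0.02649101, 0.49485226, 0.92511911])}
scene {'camera_matrix': array([[455.45431858,   0.        , 283.0100037 ],
       [  0.        , 455.45431858, 212.94160299],
       [  0.        ,   0.        ,   1.        ]]), 'D': array([-0.04077375,  0.        ,  0.        ,  0.        ,  0.        ]), 'R': array([[ 0.86793129, -0.49608922, -0.02430573],
       [-0.28499048, -0.45733134, -0.84239449],
       [ 0.40678705,  0.73806743, -0.53831288]]), 't': array([-0.42461367,  0.23502971,  0.93169379])}
```

View pics/top0.png

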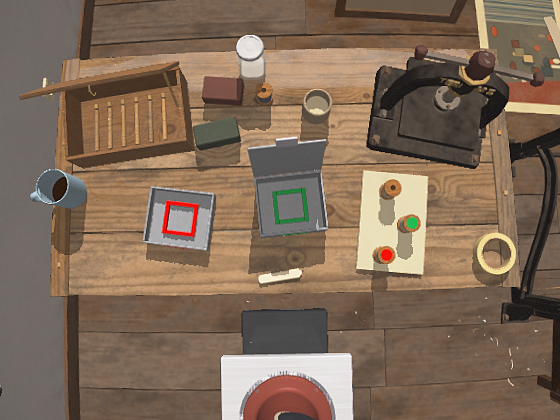

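View pics/scene0.png

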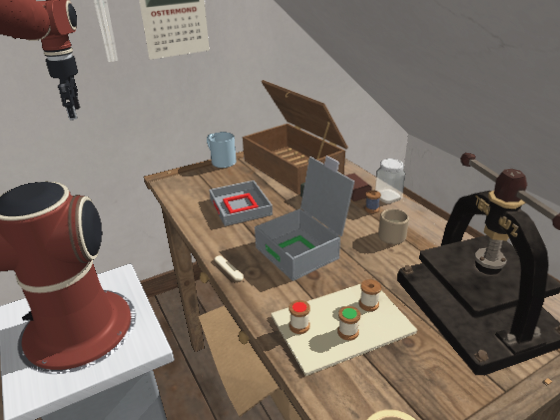

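The top view shows the tray on the left (red nest about (181,218)), the case in the middle (green nest about (290,206), tab about (287,142)), and the sheaf on the right. On the sheaf the green tag is near (411,223), the red tag near (386,255) and the plain spool near (392,187). The press stands to the upper right.

```bash
cat > h.py <<'E'
import numpy as np,cv2
from bench import *
def ray(n,px,c=None):
    c=c or camera_model(n); u=cv2.undistortPoints(np.float64(px).reshape(-1,1,2),c['camera_matrix'],c['D']).reshape(-1,2)
    d=np.c_[u,np.ones(len(u))]@c['R']; return -c['R'].T@c['t'],d
def onz(n,px,z,c=None):
    o,d=ray(n,px,c); return o+d*((z-o[2])/d[:,2])[:,None]
def blobs(im,col,amin=20):
    h=cv2.cvtColor(im,cv2.COLOR_RGB2HSV); H,S,V=[h[...,i].astype(int) for i in range(3)]
    m=((H>45)&(H<80) if col=='g' else (H<4)|(H>176))&(S>(150 if col=='g' else 215))&(V>70)
    cs,_=cv2.findContours(m.astype('u1') if 0 else m.astype(np.uint8),cv2.RETR_EXTERNAL,cv2.CHAIN_APPROX_NONE)
    return [c for c in cs if cv2.contourArea(c)>amin]
E
python3 - <<'E'
from h import *
for n in('top','scene'):
    im=cv2.imread(f'pics/{n}0.png')[:,:,::-1].copy()
    for col in'gr':
        for c in blobs(im,col):
            M=cv2.moments(c);p=[M['m10']/M['m00'],M['m01']/M['m00']];r=cv2.minAreaRect(c)
            print(n,col,np.round(p,1),cv2.contourArea(c),'z60',onz(n,p,.06)[0].round(4),'box z15',onz(n,cv2.boxPoints(r),.015)[:,:2].round(3).tolist(), 'mean',onz(n,cv2.boxPoints(r),.015).mean(0).round(4))
im=cv2.imread('pics/top0.png')
cv2.imwrite('pics/crop.png',cv2.resize(im[130:290,135:435],None,fx=2.6,fy=2.6,interpolation=2))
E
```

```text
top g [411.9 222.6] 75.5 z60 [ 0.4623 -0.3024  0.06  ] box z15 [[0.477, -0.306], [0.477, -0.331], [0.455, -0.33], [0.455, -0.305]] mean [ 0.4661 -0.3179  0.015 ]
top g [290.1 205.7] 989.0 z60 [ 0.5082 -0.0184  0.06  ] box z15 [[0.55, 0.024], [0.557, -0.056], [0.478, -0.063], [0.471, 0.017]] mean [ 0.514  -0.0195  0.015 ]
top r [386.2 254.8] 73.0 z60 [ 0.389  -0.2379  0.06  ] box z15 [[0.389, -0.232], [0.405, -0.25], [0.388, -0.267], [0.372, -0.249]] mean [ 0.3885 -0.2493  0.015 ]
top r [179.9 218.3] 964.0 z60 [0.484  0.2405 0.06  ] box z15 [[0.455, 0.297], [0.534, 0.288], [0.523, 0.208], [0.444, 0.217]] mean [0.4889 0.2523 0.015 ]
scene g [349.3 313.1] 76.5 z60 [ 0.4634 -0.3024  0.06  ] box z15 [[0.489, -0.251], [0.51, -0.264], [0.496, -0.282], [0.475, -0.27]] mean [ 0.4923 -0.2669  0.015 ]
scene g [296.2 241.7] 74.5 z60 [ 0.4964 -0.0526  0.06  ] box z15 [[0.484, 0.006], [0.507, 0.045], [0.574, -0.002], [0.549, -0.039]] mean [0.5288 0.0025 0.015 ]
```

View pics/crop.png

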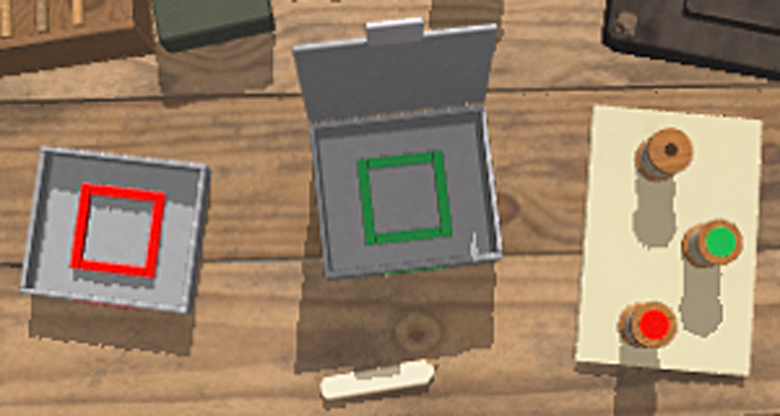

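Run:
```python
from h import *
f=lambda P:np.array(P)/2.6+[135,130]
A=onz('top',f([(312,124),(487,110),(501,259),(327,277)]),.064);print('case',A.round(3).tolist(),A.mean(0).round(4))
A=onz('top',f([(40,148),(209,166),(191,312),(22,292)]),.032);print('tray',A.round(3).tolist(),A.mean(0).round(4))
print('plain',onz('top',f([(671,149)]),.06).round(3))
# tab: ray vs circle r=163 about hinge
o,d=ray('top',f([(395,27)]));d=d[0]
yaw=np.radians(5);ex=np.array([np.cos(yaw),np.sin(yaw)])
for th in np.arange(1.4,1.95,.05):
    z=.064+.165*np.sin(th);P=o+d*(z-o[2])/d[2]
    # hinge implied by tab
    H=P[:2]+ex*.165*np.cos(th);print(round(th,2),P.round(3),'hinge',H.round(3))
```

```text
case [[0.576, 0.062, 0.064], [0.585, -0.096, 0.064], [0.45, -0.104, 0.064], [0.438, 0.051, 0.064]] [ 0.5121 -0.0215  0.064 ]
tray [[0.566, 0.322, 0.032], [0.545, 0.161, 0.032], [0.409, 0.178, 0.032], [0.43, 0.338, 0.032]] [0.4876 0.2498 0.032 ]
plain [[ 0.547 -0.262  0.06 ]]
1.4 [ 0.615 -0.011  0.227] hinge [ 0.643 -0.009]
1.45 [ 0.615 -0.011  0.228] hinge [ 0.634 -0.01 ]
1.5 [ 0.614 -0.011  0.229] hinge [ 0.626 -0.01 ]
1.55 [ 0.614 -0.011  0.229] hinge [ 0.618 -0.011]
1.6 [ 0.614 -0.011  0.229] hinge [ 0.609 -0.012]
1.65 [ 0.614 -0.011  0.228] hinge [ 0.601 -0.012]
1.7 [ 0.615 -0.011  0.228] hinge [ 0.593 -0.013]
1.75 [ 0.615 -0.011  0.226] hinge [ 0.586 -0.014]
1.8 [ 0.616 -0.011  0.225] hinge [ 0.578 -0.015]
1.85 [ 0.616 -0.011  0.223] hinge [ 0.571 -0.015]
1.9 [ 0.617 -0.011  0.22 ] hinge [ 0.564 -0.016]
```

Call:
servo_tool --targets '[[[0, 0, -0.85], [0, 0, 0], 0], [[0, 0, -0.85], [0, 0, 0], 0], [[0, 0, -0.85], [0, 0, 0], 0], [[0, 0, -0.83], [0, 0, 0], 0], [[0, 0, 0], [-0.15, 0, 0], 0], [[0, 0, 0], [-0.2, 0, 0], 0], [[0, 0, 0], [-0.2, 0, 0], 0], [[0, 0, 0], [-0.2, 0, 0], 0], [[0, 0, 0], [-0.2, -0.05, 0], 0], [[0, 0, 0], [0, -0.2, 0], 0], [[0, 0, 0], [0, -0.2, 0], 0], [[0, 0, 0], [0, -0.2, 0], 0], [[0, 0, 0], [0, -0.2, 0], 0], [[0, 0, 0], [0, -0.2, 0], 0], [[0, 0, 0], [0, 0, 0], 0]]'

```text
t: 1.6
ee_pos: [0.3814, 0.3411, 0.2469]
tool_rot: [-179.8, -0.1, 179.7]
ft_force: [0.7, 1.1, -0.7]
width: 0.0856
finger_force: 0.0
```

Call:
servo_tool --targets '[[[0, 0, 0], [-0.03, -0.2, 0], 0], [[0, 0, 0], [0, -0.2, 0], 0], [[0, 0, 0], [0, -0.2, 0], 0], [[0, 0, 0], [0, -0.2, 0], 0], [[0, 0, 0], [0, -0.2, 0], 0], [[0, 0, 0], [0, -0.2, 0], 0], [[0, 0, 0], [0, -0.2, 0], 0], [[0, 0, 0], [0, -0.2, 0], 0], [[0, 0, 0], [0, -0.2, 0], 0], [[0, 0, 0], [0, -0.2, 0], 0], [[0, 0, 0], [0, -0.2, 0], 0], [[0, 0, 0], [0, -0.116, 0], 0], [[0, 0, 0], [0, 0, 0.2], 0], [[0, 0, 0], [0, 0, 0.16], 0], [[0, 0, 0], [0, 0, 0], 0], [[0, 0, 0], [0, 0, 0], 0]]'

```text
t: 3.2
ee_pos: [0.3896, -0.2325, 0.1583]
tool_rot: [179.9, -0.1, -180.0]
ft_force: [0.3, -0.3, 1.0]
width: 0.0853
finger_force: 0.0
```

Run:
```python
from h import *
s=observe();c=camera_model('wrist');im=grab_frame('wrist');cv2.imwrite('pics/w1.png',im[:,:,::-1]);print(s['ee_pos'],s['tool_rot'])
for col in'gr':
    for k in blobs(im,col,200):
        M=cv2.moments(k);p=[M['m10']/M['m00'],M['m01']/M['m00']];print(col,p,cv2.contourArea(k),onz('wrist',p,.06,c).round(4))
```

```text
[ 0.38959724 -0.23247757  0.15827384] [ 1.79938244e+02 -6.56052221e-02 -1.79965687e+02]
g [444.2487122884474, 307.0912435614422] 226.5 [[ 0.4717 -0.0863  0.06  ]]
g [506.9020979020979, 308.11149961149954] 429.0 [[ 0.4749 -0.0269  0.06  ]]
g [198.09760394644113, 299.6458773784355] 473.0 [[ 0.4625 -0.2983  0.06  ]]
g [497.7024106400665, 263.71487946799664] 401.0 [[ 0.4303 -0.047   0.06  ]]
r [270.7521631644005, 218.30387309435514] 809.0 [[ 0.3896 -0.2364  0.06  ]]
```

View pics/w1.png

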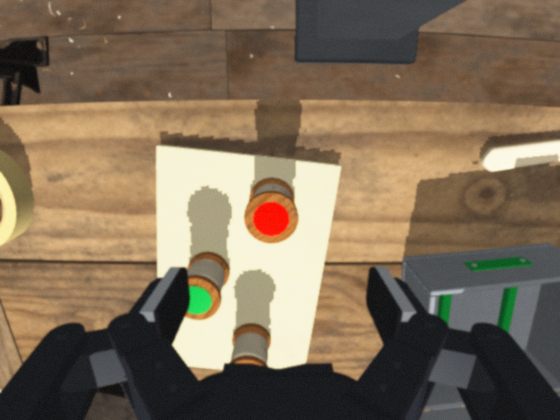

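The wrist view shows the red tag at (271,218), the green at (198,300) and the plain spool at (250,345). The red spool is nearly centred under the tool, so I'll grasp it.

Call:
servo_tool --targets '[[[0, 0, 0], [0, -0.018, 0], 0], [[0, 0, 0], [0, 0, 0.13], 0], [[0, 0, 0], [0, 0, 0.13], 0], [[0, 0, 0], [0, 0, 0.13], 0], [[0, 0, 0], [0, 0, 0.078], 0], [[0, 0, 0], [0, 0, 0], 0], [[0, 0, 0], [0, 0, 0], 0], [[0, 0, 0], [0, 0, 0], 1], [[0, 0, 0], [0, 0, 0], 1], [[0, 0, 0], [0, 0, 0], 1], [[0, 0, 0], [0, 0, 0], 1], [[0, 0, 0], [0, 0, 0], 1], [[0, 0, 0], [0, 0, 0], 1], [[0, 0, 0], [0, 0, 0], 1], [[0, 0, 0], [0, 0, 0], 1]]'

```text
t: 4.75
ee_pos: [0.3905, -0.2382, 0.0428]
tool_rot: [-179.9, 0.1, -180.0]
ft_force: [-0.6, 0.9, 5.9]
width: 0.0404
finger_force: 60.9
```

Call:
servo_tool --targets '[[[0, 0, 0], [0, 0, -0.1], 1], [[0, 0, 0], [0, 0, -0.2], 1], [[0, 0, 0], [0, 0, -0.2], 1], [[0, 0, 0], [0, 0.15, 0], 1], [[0, 0, 0], [0, 0.19, 0], 1], [[0, 0, 0], [0, 0.19, 0], 1], [[0, 0, 0], [0, 0.19, 0], 1], [[0, 0, 0], [0, 0.19, 0], 1], [[0, 0, 0], [0, 0.19, 0], 1], [[0, 0, 0], [0, 0.19, 0], 1], [[0, 0, 0], [0, 0.19, 0], 1], [[0, 0, 0], [-0.1, 0.19, 0], 1], [[0, 0, 0], [-0.1, 0.19, 0], 1], [[0, 0, 0], [-0.1, 0.1, 0], 1], [[0, 0, 0], [-0.092, 0, 0], 1], [[0, 0, 0], [0, 0, 0], 1], [[0, 0, 0], [0, 0, 0], 1]]'

```text
t: 6.45
ee_pos: [0.4837, 0.246, 0.1657]
tool_rot: [-180.0, -0.1, 180.0]
ft_force: [-0.7, -0.1, -0.1]
width: 0.0409
finger_force: 60.8
```

Run:
```python
from h import *
s=observe();im=grab_frame('wrist');c=camera_model('wrist');cv2.imwrite('pics/w2.png',im[:,:,::-1]);print(s['ee_pos'],s['tool_rot'],s['width'])
```

```text
[0.4836588  0.24603568 0.16568221] [-1.79974259e+02 -9.67995170e-02  1.79998973e+02] 0.040949228567853366
```

View pics/w2.png

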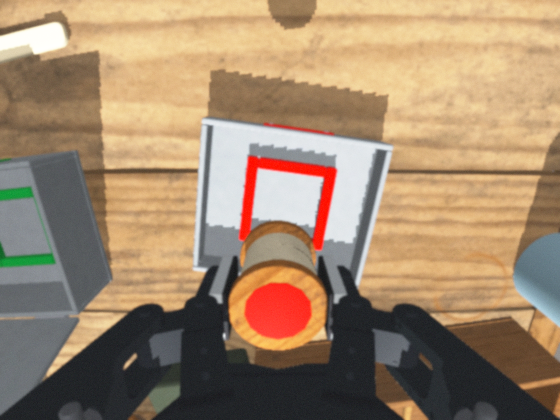

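The wrist view shows the spool held upright over the tray, with the red frame's near corners at about (250,155) and (336,168). I'll check the frame's centre before lowering.

Run:
```python
from h import *
P=onz('wrist',[(250,155),(336,168)],.015)[:,:2];e=P[1]-P[0];u=e/np.linalg.norm(e);n=np.array([-u[1],u[0]]);n*=np.sign(n[0])
s=observe()['ee_pos'];C=P.mean(0)+.041*n
im=cv2.imread('pics/w2.png')[:,:,::-1].copy();k=max(blobs(im,'r',200),key=lambda k:cv2.boundingRect(k)[1]);M=cv2.moments(k)
T=onz('wrist',[M['m10']/M['m00'],M['m01']/M['m00']],s[2]+.019)[0]
print(P,np.linalg.norm(e),'C',C,'tag',T,'tcp',s)
```

```text
[[0.44230709 0.22253731]
 [0.45395627 0.29955425]] 0.07789295963216278 C [0.48867058 0.25491408] tag [0.47614807 0.24960571 0.1847698 ] tcp [0.48332519 0.24583551 0.1657698 ]
```

Call:
servo_tool --targets '[[[0, 0, 0], [-0.028, 0.027, 0], 1], [[0, 0, 0], [0, 0, 0.15], 1], [[0, 0, 0], [0, 0, 0.15], 1], [[0, 0, 0], [0, 0, 0.1], 1], [[0, 0, 0], [0, 0, 0.06], 1], [[0, 0, 0], [0, 0, 0.03], 1], [[0, 0, 0], [0, 0, 0.008], 1], [[0, 0, 0], [0, 0, 0], 1], [[0, 0, 0], [0, 0, 0], 1], [[0, 0, 0], [0, 0, 0], 1]]'

```text
t: 7.5
ee_pos: [0.492, 0.2533, 0.0432]
tool_rot: [179.9, 0.1, -180.0]
ft_force: [-1.3, -0.0, -0.4]
width: 0.0406
finger_force: 60.8
```

Call:
servo_tool --targets '[[[0, 0, 0], [0.006, 0, 0.01], 1], [[0, 0, 0], [0, 0, 0], 1], [[0, 0, 0], [0, 0, 0], 1], [[0, 0, 0], [0, 0, 0], 0.3], [[0, 0, 0], [0, 0, 0], 0.2], [[0, 0, 0], [0, 0, 0], 0.2], [[0, 0, 0], [0, 0, 0], 0.2], [[0, 0, 0], [0, 0, -0.05], 0.2], [[0, 0, 0], [0, 0, -0.15], 0.2], [[0, 0, 0], [0, 0, -0.2], 0.2], [[0, 0, 0], [0, 0, -0.2], 0.2], [[0, 0, 0], [0, 0, 0], 0], [[0, 0, 0], [0, 0, 0], 0]]'

```text
t: 8.8
ee_pos: [0.4908, 0.2534, 0.1925]
tool_rot: [179.9, 0.3, -180.0]
ft_force: [0.2, 0.0, -0.4]
width: 0.0853
finger_force: 0.0
```

Run:
```python
from h import *
s=observe();im=grab_frame('wrist');cv2.imwrite('pics/w3.png',im[:,:,::-1]);print(s['ee_pos'])
for n,im in(('wrist',im),('scene',grab_frame('scene'))):
  for k in blobs(im,'r',60):
    M=cv2.moments(k);p=[M['m10']/M['m00'],M['m01']/M['m00']];print(n,np.round(p),cv2.contourArea(k),onz(n,p,.057).round(4))
```

```text
[0.49078565 0.25336807 0.19247707]
wrist [278. 187.] 5819.0 [[0.4724 0.254  0.057 ]]
```

View pics/w3.png

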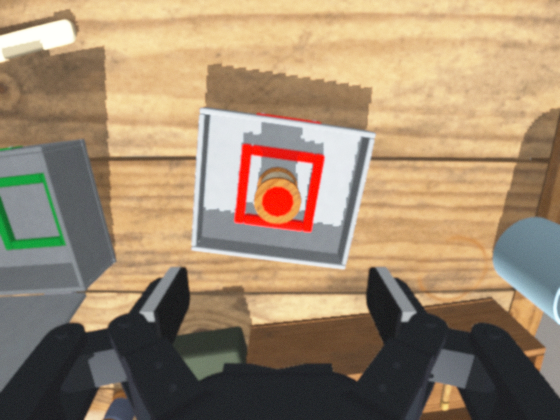

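The red spool stands upright inside the frame, with the tag at (278,201). Next I'll work out its offset from the nest centre.

Run:
```python
from h import *
C=onz('wrist',[(244,146),(324,156),(311,231),(235,221)],.015)
print(C.round(4).tolist(),C.mean(0),'tag',onz('wrist',[(277.5,201)],.057),observe()['ee_pos'])
```

```text
[[0.4423, 0.2218, 0.015], [0.4518, 0.2984, 0.015], [0.5293, 0.2883, 0.015], [0.5182, 0.2101, 0.015]] [0.48542029 0.2546607  0.015     ] tag [[0.48464954 0.25370658 0.057     ]] [0.48881834 0.25266384 0.18836603]
```

Call:
servo_tool --targets '[[[0, 0, 0], [0.108, -0.1, 0], 0], [[0, 0, 0], [0, -0.19, 0], 0], [[0, 0, 0], [0, -0.19, 0], 0], [[0, 0, 0], [0, -0.19, 0], 0], [[0, 0, 0], [0, -0.19, 0], 0], [[0, 0, 0], [0, -0.19, 0], 0], [[0, 0, 0], [0, -0.19, 0], 0], [[0, 0, 0], [0, -0.19, 0], 0], [[0, 0, 0], [0, -0.19, 0], 0], [[0, 0, 0], [0, -0.19, 0], 0], [[0, 0, 0], [0, -0.19, 0], 0], [[0, 0, 0], [0, -0.19, 0], 0], [[0, 0, 0], [0, -0.03, 0.1], 0], [[0, 0, 0], [0, 0, 0], 0], [[0, 0, 0], [0, 0, 0], 0], [[0, 0, 0], [0, 0, 0], 0]]'

```text
t: 10.5
ee_pos: [0.4627, -0.3009, 0.1641]
tool_rot: [180.0, -0.0, -179.9]
ft_force: [-0.4, 0.4, -0.8]
width: 0.0853
finger_force: 0.0
```

Run:
```python
from h import *
for i in range(3):
  s=observe();c=camera_model('wrist');im=grab_frame('wrist');print(s['ee_pos'])
  for k in blobs(im,'g',500):
    M=cv2.moments(k);p=[M['m10']/M['m00'],M['m01']/M['m00']];print(np.round(p),cv2.contourArea(k),onz('wrist',p,.06,c).round(4))
```

```text
[ 0.46266183 -0.30094498  0.16414877]
[277. 215.] 853.5 [[ 0.4621 -0.3004  0.06  ]]
[ 0.4630012  -0.30110688  0.16479163]
[277. 214.] 848.5 [[ 0.462  -0.3004  0.06  ]]
[ 0.46317927 -0.30127459  0.16515086]
[277. 214.] 850.5 [[ 0.4621 -0.3004  0.06  ]]
```

Call:
servo_tool --targets '[[[0, 0, 0], [0, 0, 0.13], 0], [[0, 0, 0], [0, 0, 0.13], 0], [[0, 0, 0], [0, 0, 0.13], 0], [[0, 0, 0], [0, 0, 0.102], 0], [[0, 0, 0], [0, 0, 0], 0], [[0, 0, 0], [0, 0, 0], 0], [[0, 0, 0], [0, 0, 0], 1], [[0, 0, 0], [0, 0, 0], 1], [[0, 0, 0], [0, 0, 0], 1], [[0, 0, 0], [0, 0, 0], 1], [[0, 0, 0], [0, 0, 0], 1], [[0, 0, 0], [0, 0, 0], 1], [[0, 0, 0], [0, 0, 0], 1], [[0, 0, 0], [0, 0, 0], 1]]'

```text
t: 12.05
ee_pos: [0.4638, -0.303, 0.0431]
tool_rot: [-179.9, 0.1, -180.0]
ft_force: [0.4, 0.6, 7.2]
width: 0.0403
finger_force: 60.9
```

Call:
servo_tool --targets '[[[0, 0, 0], [0, 0, -0.1], 1], [[0, 0, 0], [0, 0, -0.2], 1], [[0, 0, 0], [0, 0, -0.2], 1], [[0, 0, 0], [0, 0.13, 0], 1], [[0, 0, 0], [0, 0.2, 0], 1], [[0, 0, 0], [0, 0.2, 0], 1], [[0, 0, 0], [0, 0.2, 0], 1], [[0, 0, 0], [-0.1, 0.2, 0], 1], [[0, 0, 0], [-0.08, 0.13, 0], 1], [[0, 0, 0], [-0.02, 0.07, 0], 1], [[0, 0, 0], [0, 0, 0], 1], [[0, 0, 0], [0, 0, 0], 1], [[0, 0, 0], [0, 0, 0], 1]]'

```text
t: 13.35
ee_pos: [0.5095, -0.0257, 0.166]
tool_rot: [-180.0, -0.0, 179.9]
ft_force: [-0.3, 0.0, -0.7]
width: 0.04
finger_force: 60.7
```

Run:
```python
from h import *
s=observe();im=grab_frame('wrist');c=camera_model('wrist');cv2.imwrite('pics/w4.png',im[:,:,::-1]);print(s['ee_pos'],s['tool_rot'],s['width'])
```

```text
[ 0.50953224 -0.02568586  0.16603547] [-1.79984584e+02 -3.47028998e-02  1.79947755e+02] 0.040018200218002925
```

View pics/w4.png

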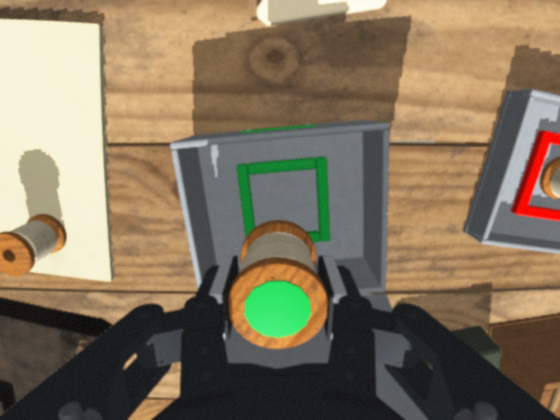

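The wrist view shows the green spool held upright over the case, with the green frame's outer corners at about (238,165), (328,157) and (330,240).

Run:
```python
from h import *
P=onz('wrist',[(238,165),(328,157),(330,240)],.015)[:,:2]
print(P.round(4).tolist(),'C',(P[0]+P[2])/2,np.linalg.norm(P[1]-P[0]),np.linalg.norm(P[2]-P[1]),observe()['ee_pos'])
```

```text
[[0.4776, -0.0601], [0.4706, 0.0203], [0.5509, 0.0261]] C [ 0.51425333 -0.01700843] 0.08075634386066907 0.08046271948610133 [ 0.50957047 -0.02582103  0.16609162]
```

Call:
servo_tool --targets '[[[0, 0, 0], [-0.022, 0.026, 0], 1], [[0, 0, 0], [0, 0, 0.14], 1], [[0, 0, 0], [0, 0, 0.14], 1], [[0, 0, 0], [0, 0, 0.1], 1], [[0, 0, 0], [0, 0, 0.06], 1], [[0, 0, 0], [0, 0, 0.04], 1], [[0, 0, 0], [0, 0, 0.026], 1], [[0, 0, 0], [0, 0, 0], 1], [[0, 0, 0], [0, 0, 0], 1], [[0, 0, 0], [0, 0, 0], 1]]'

```text
t: 14.4
ee_pos: [0.5162, -0.0185, 0.0408]
tool_rot: [-180.0, 0.1, -180.0]
ft_force: [0.2, -0.6, -1.3]
width: 0.0408
finger_force: 60.8
```

Call:
servo_tool --targets '[[[0, 0, 0], [0, 0, 0], 0.3], [[0, 0, 0], [0, 0, 0], 0.2], [[0, 0, 0], [0, 0, 0], 0.2], [[0, 0, 0], [0, 0, 0], 0.2], [[0, 0, 0], [0, 0, -0.05], 0.2], [[0, 0, 0], [0, 0, -0.15], 0.2], [[0, 0, 0], [0, 0, -0.2], 0.2], [[0, 0, 0], [0, 0, -0.2], 0.2], [[0, 0, 0], [0.1, 0, 0], 0.2], [[0, 0, 0], [0.1, 0, 0], 0.2], [[0, 0, 0], [0, 0, 0], 0.2], [[0, 0, 0], [0, 0, 0], 0.2]]'

```text
t: 15.6
ee_pos: [0.4656, -0.0184, 0.1906]
tool_rot: [-180.0, 0.1, -180.0]
ft_force: [-0.0, 0.1, -0.3]
width: 0.0678
finger_force: 0.0
```

Run:
```python
from h import *
s=observe();im=grab_frame('wrist');cv2.imwrite('pics/w5.png',im[:,:,::-1]);print(s['ee_pos'])
h=cv2.cvtColor(im,cv2.COLOR_RGB2HSV);m=((h[...,0]>45)&(h[...,0]<80)&(h[...,1]>130)&(h[...,2]>165)).astype(np.uint8)
n,l,st,ce=cv2.connectedComponentsWithStats(m)
for i in range(1,n):
    if st[i,4]>150: print('tag?',ce[i].round(1),st[i],onz('wrist',[ce[i]],.057).round(4))
```

```text
[ 0.46560658 -0.01837899  0.19063589]
```

View pics/w5.png

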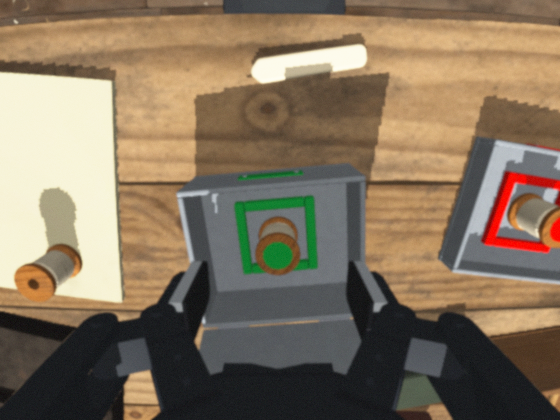

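The green spool stands upright inside the green frame, with the tag at (278,255) and the frame corners at (237,203), (313,197), (317,268) and (242,274). I'll check the offset, then go behind the cover.

Run:
```python
from h import *
C=onz('wrist',[(236,202),(313,196),(317,269),(242,275)],.015)
print(C.mean(0).round(4),'tag',onz('wrist',[(278,255)],.057).round(4))
```

```text
[ 0.5146 -0.0179  0.015 ] tag [[ 0.5146 -0.0169  0.057 ]]
```

Call:
servo_tool --targets '[[[0, 0, 0], [0, 0, -0.2], 1], [[0, 0, 0], [0, 0, -0.2], 1], [[0, 0, 0], [0, 0, -0.1], 1], [[0, 0, 0], [-0.15, 0.025, 0], 1], [[0, 0, 0], [-0.2, 0, 0], 1], [[0, 0, 0], [-0.2, 0, 0], 1], [[0, 0, 0], [-0.2, 0, 0], 1], [[0, 0, 0], [-0.07, 0, 0], 1], [[0, 0, 0], [0, 0, 0], 1], [[0, 0, 0], [0, 0, 0], 1], [[0, 0, 0], [0, 0, 0], 1], [[0, 0, 0], [0, 0, 0], 1]]'

```text
t: 16.85
ee_pos: [0.6698, -0.0121, 0.3156]
tool_rot: [-180.0, 0.1, -180.0]
ft_force: [0.8, 0.1, -1.0]
width: 0.0001
finger_force: 0.0
```

Call:
servo_tool --targets '[[[0, 0, 0], [0, 0, 0.17], 1], [[0, 0, 0], [0, 0, 0.17], 1], [[0, 0, 0], [0, 0, 0], 1], [[0, 0, 0], [0.04, 0, 0], 1], [[0, 0, 0], [0.04, 0, 0], 1], [[0, 0, 0], [0.04, 0, 0], 1], [[0, 0, 0], [0.04, 0, 0], 1], [[0, 0, 0], [0.04, 0, 0], 1], [[0, 0, 0], [0.04, 0, 0], 1], [[0, 0, 0], [0.04, 0, 0], 1], [[0, 0, 0], [0, 0, 0], 1], [[0, 0, 0], [0, 0, 0], 1]]'

```text
t: 18.05
ee_pos: [0.5999, -0.012, 0.2295]
tool_rot: [180.0, -0.1, -180.0]
ft_force: [-0.2, -0.1, -0.2]
width: 0.0003
finger_force: 0.0
```

Call:
servo_tool --targets '[[[0, 0, 0], [0.04, -0.002, 0], 1], [[0, 0, 0], [0.04, -0.002, 0], 1], [[0, 0, 0], [0.04, -0.002, 0], 1], [[0, 0, 0], [0.04, -0.002, 0], 1], [[0, 0, 0], [0.038, -0.002, 0.013], 1], [[0, 0, 0], [0.038, -0.002, 0.013], 1], [[0, 0, 0], [0.038, -0.002, 0.013], 1], [[0, 0, 0], [0.038, -0.002, 0.013], 1], [[0, 0, 0], [0, 0, 0], 1]]'

```text
t: 18.95
ee_pos: [0.5209, -0.016, 0.2158]
tool_rot: [180.0, -0.1, 180.0]
ft_force: [-0.3, -0.3, -1.0]
width: -0.0003
finger_force: 0.0
```

Run:
```python
from h import *
im=grab_frame('scene');cv2.imwrite('pics/s2.png',im[:,:,::-1])
```

```text
(no output)
```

View pics/s2.png

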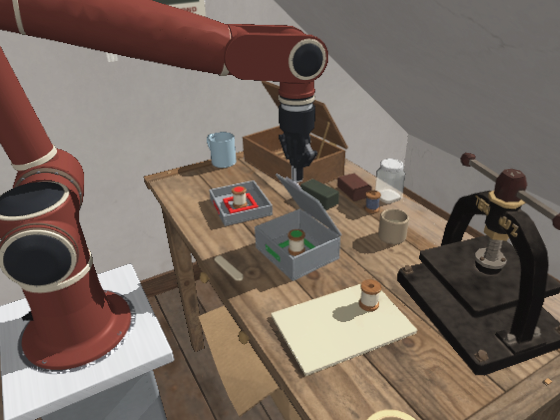

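The scene view shows both spools standing in their nests and the cover pushed to about 60 degrees, with the fingers at (297,175) behind its edge. I'll keep following the arc.

Call:
servo_tool --targets '[[[0, 0, 0], [0.032, -0.003, 0.023], 1], [[0, 0, 0], [0.032, -0.003, 0.023], 1], [[0, 0, 0], [0.032, -0.003, 0.023], 1], [[0, 0, 0], [0.032, -0.003, 0.023], 1], [[0, 0, 0], [0.026, -0.003, 0.031], 1], [[0, 0, 0], [0.026, -0.003, 0.031], 1], [[0, 0, 0], [0.026, -0.003, 0.031], 1], [[0, 0, 0], [0.026, -0.003, 0.031], 1], [[0, 0, 0], [0.016, -0.003, 0.036], 1], [[0, 0, 0], [0.016, -0.003, 0.036], 1], [[0, 0, 0], [0.016, -0.003, 0.036], 1], [[0, 0, 0], [0.016, -0.003, 0.036], 1], [[0, 0, 0], [0, 0, 0], 1], [[0, 0, 0], [0, 0, 0], 1]]'

```text
t: 20.4
ee_pos: [0.4482, -0.0252, 0.1264]
tool_rot: [180.0, -0.0, -180.0]
ft_force: [0.6, 0.5, 0.5]
width: 0.0002
finger_force: 0.0
```

Next, the last 15 degrees down to contact.

Call:
servo_tool --targets '[[[0, 0, 0], [0.008, -0.003, 0.03], 1], [[0, 0, 0], [0.008, 0, 0.03], 1], [[0, 0, 0], [0.008, 0, 0.03], 1], [[0, 0, 0], [0.004, 0, 0.03], 1], [[0, 0, 0], [0, 0, 0.02], 1], [[0, 0, 0], [0, 0, 0.012], 1], [[0, 0, 0], [0, 0, 0.006], 1], [[0, 0, 0], [0, 0, 0], 1], [[0, 0, 0], [0, 0, 0], 1]]'

```text
t: 21.3
ee_pos: [0.4417, -0.0259, 0.0875]
tool_rot: [-180.0, 0.0, -180.0]
ft_force: [0.1, -0.8, 0.5]
width: 0.0001
finger_force: 0.0
```

Call:
servo_tool --targets '[[[0, 0, 0], [0, 0, 0.006], 1], [[0, 0, 0], [0, 0, 0.006], 1], [[0, 0, 0], [0, 0, 0], 1], [[0, 0, 0], [0, 0, 0], 1]]'

```text
t: 21.7
ee_pos: [0.442, -0.026, 0.0867]
tool_rot: [-180.0, -0.0, -180.0]
ft_force: [-7.7, 1.8, 14.6]
width: 0.0003
finger_force: 7.2
```

Call:
servo_tool --targets '[[[0, 0, 0], [0, 0, 0.006], 1], [[0, 0, 0], [0, 0, 0], 1], [[0, 0, 0], [0, 0, 0], 1], [[0, 0, 0], [0, 0, 0], 1], [[0, 0, 0], [0, 0, -0.05], 1], [[0, 0, 0], [0, 0, -0.15], 1], [[0, 0, 0], [0, 0, -0.2], 1], [[0, 0, 0], [0.2, 0, -0.1], 1], [[0, 0, 0], [0, 0, 0], 1], [[0, 0, 0], [0, 0, 0], 1], [[0, 0, 0], [0, 0, 0], 1], [[0, 0, 0], [0, 0, 0], 1]]'

```text
t: 22.9
ee_pos: [0.3964, -0.0257, 0.203]
tool_rot: [179.9, -0.2, -180.0]
ft_force: [-0.1, -0.2, 0.1]
width: 0.0002
finger_force: 0.0
```

Run:
```python
from h import *
a=grab_frame('scene');cv2.imwrite('pics/s3.png',cv2.resize(a[150:350,180:440,::-1],None,fx=3,fy=3))
print(observe()['ft_force'],observe()['ee_pos'])
```

```text
[ 0.43621393 -0.00529578  0.70410508] [ 0.39646252 -0.02570094  0.20311833]
```

View pics/s3.png

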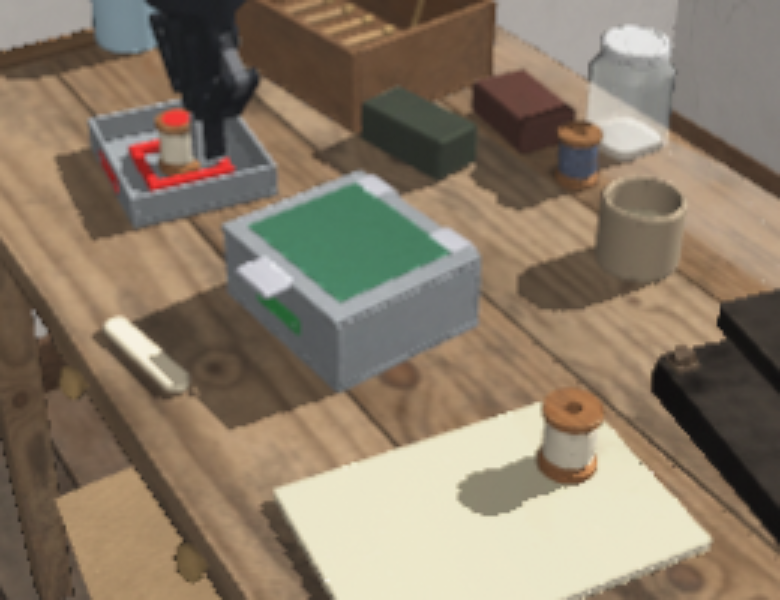

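The crop shows the cover flat on the rim (tab at (265,275)), the red spool upright in its nest and the plain spool untouched. The arm is clear, so I'm handing in.

```bash
python3 -c "
from bench import job_done
print(job_done())"
```

```text
the job is handed in; nothing more can be done
None
```

I handed the job in at about 23 s. By camera, the green-tagged spool stood in the green nest before the cover closed, the red-tagged one stands in the red nest, the cover is gently shut, and the plain spool is untouched; the hand-in gave no verdict.

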